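# Tap the tube carriage home against the hidden stop

## Robot

A 6-joint arm with a two-finger parallel gripper is mounted at the origin on the work surface. World frame = base frame: x ahead of the robot, y to its left, z up, the work surface at z = 0. Lengths are in m, angles in rad, forces in N, time in s.
With the tool pointing down it reaches from about 0.25 to 0.8 m from the base axis. Payload 8.5 kg.
Tool frame: the origin (TCP) lies midway between the tips of the shut fingers; the grasp point (between the pads) lies 19 mm behind it (tcp_to_grasp is the distance from the TCP to the grasp point, in m); z points along the fingers, y is the direction in which the jaws open and shut (so a half turn about z gives the same grasp; the last joint's range is limited). The gripper opens to 85 mm and grips with 20 to 120 N. Pads are 22 mm wide; open, the fingers measure 114 mm over their backs; the gripper's body (76 mm by 85 mm) begins 54 mm behind the grasp point. The pads swing forward as they close: fully open they stand 13 mm farther back than shut.
Start: joints at [1.249, 0.238, -0.013, 1.319, 0, 1.571], TCP at [0.166, 0.498, 0.231] pointing down, gripper open.
Joint ranges: [-2.66, 2.66], [-1.03, 1.9], [-1.14, 1.46], [-1.82, 2.27], [-1.45, 1.34], [-3.14, 3.14]. Speed limits (rad/s): [2.22, 2.22, 2.79, 3.14, 3.14, 3.14].

## Interface

Orientations are given as a unit quaternion [w, x, y, z].
In Python, from plant import * gives the robot as it stands.
- The arm moves only by the tool play_rows, never from a script. Its argument "series" is a list of rows, each a list of 5 numbers: the finger opening in mm, from 0 to 85.4, then the shift along the tool's x, y, z in units of 25 mm (1.0 is 25 mm), then the turn about the tool's z in units of 5 degrees (1.0 is 5 degrees). A call has 1 to 12 rows; each row shifts and turns the commanded pose from where the row before left it, along the tool's axes as they then stand; what a row does not reach is not made up. A row lasts 1/10 s, in which the tool goes at most 50 mm and 8.59 degrees, less where a joint would pass 70% of its speed; a pose out of reach is approached as far as the arm can. A call is refused whole if a number of a shift passes 1 or a number of a turn 1, either way. A call with a gripper value outside its range is refused whole. The fingers move at their own pace and stop on an object; "force" is the grip in N (left out, the last holds). Time passes only in rows, so rows that do not move let the fingers close. It gives the time, the measured TCP pose, the force and the opening at its end, in the units of the state.
- get_state(): the state, without advancing time (a new reading comes with each control period).
- capture(name): name is "side" or "top"; returns the picture (400x640x3 uint8, red, green, blue); there is no depth.
- camera_model(name): a dict with "mtx" (3x3 intrinsics, pixels), "k1" (the pictures are not rectified: a ray, as slopes to the right and down, at radius r is drawn at 1 + k1 r^2 times it, then the intrinsics apply), "world_to_cam" (4x4, takes a point from world to camera coordinates). Camera axes: x right, y down, z forward; pixel columns grow to the right and rows downward; lengths in m; the calibration is good to about 2 mm. A picture is of the moment at which its call begins. camera_model takes no time and is no camera call.
- finish_job(): hands the job in, once; it reports no verdict.
Trained networks look in the newest picture that a camera, given by its name, has taken for a name from the list of things; names that differ only in an ending like _2 or _b are one class to them, and where a whole thing is asked for, a point or a joint stands for the part that bears it (a point fixed in the world has none). Each returns a list of dicts, best first, with "p" (0 to 1); they miss things now and then, are a little off and sometimes report something else, mostly with a low value. They report only what shows in the picture. A call takes as long as a camera call. They do not tell look-alikes from the thing itself.
- spot_in(camera, target): "xyz" ([x, y, z] in m, in world coordinates, good to about 4 mm: the middle of the surface that is visible of it).
- regions_of(camera, target): "mask" (400x640 bool, what is visible of it).
The state is a dict: "t": time; "q": joint angles; "dq": joint speeds; "joint_torque": joint torques, N m; "eef_pos": TCP position; "eef_rot": TCP orientation; "wrist_force": force on the tool from outside, world axes, zero at the start; "ft_torque": the same for the moment, N m; "grip_width": finger opening in m.
Only numpy, scipy, OpenCV 4.12 (cv2) and the standard library are available. Lean on these libraries where they do the work, as an engineer would, in place of code of your own. Each camera call takes 0.05 s, during which the arm holds its last target.

## Task

In the neon shop's slide jig, pick up the rubber-nosed tapping bar and use it to nudge the blue carriage gently under the green hood until it just meets the stop hidden inside, without shoving the stop out of its setting. Keep the glass tube lying in the cradle, touch the carriage only with the bar, then lay the bar flat back on the bench top and let go. Leave the other things on the bench where they are.

Things in the scene. Friction and masses are not known exactly. Their poses are not given: they have to be found in the camera images.
- jig: Fixed slide jig: aluminium plate 360 x 100 x 12 mm; origin at the centre of its underside, on the bench; +x is the push direction, into the hood. Two dark rails on the -x half (inner gap 71 mm, tops 30 mm above the bench) guide the carriage; from x = 0 to +170 mm a closed green hood, 91 mm wide, top 58 mm above the bench, covers the channel.
- mouth (a point): Centre of the hood's mouth, 32 mm above the bench; x along the push direction. An unseen stop block is clamped in the channel inside, its near face 55 to 100 mm past this mouth, different each time. The clamp holds against about 14 N (on top of the force that slides the carriage); pushed harder, the stop slips.
- carriage: Blue carriage, 160 x 68 x 24 mm (36 mm high at its front lip), 0.6 to 0.9 kg, loose in the jig's channel, its front just inside the hood's mouth. Origin at the centre of its underside, 12 mm above the bench; +x points into the hood, front face at x = +80 mm, rear at -80 mm. Sliding it takes roughly 2 to 7 N.
- strike (a point): Centre of the outer (rear) face of the upright steel strike plate at the carriage's rear, 55 mm above the bench; the plate is 64 mm wide and its face runs from 36 to 74 mm above the bench.
- cradle (a point): Point on the carriage's tube cradle where the middle of the tube's axis belongs, 57 mm above the bench (x = -50 mm on the carriage).
- tube: Amber glass tube, 14 mm across and 160 mm long, 40 g, lying crosswise in the cork slots of the carriage's cradle. Origin at the middle of its axis, which is its y axis.
- tapper: Tapping bar, 150 mm long, lying on the bench: pale wooden handle 24 mm wide and 36 mm high (x = -75 to +30 mm), steel collar, round black rubber nose 30 mm across whose flat end is at x = +75 mm. 0.18 kg. Origin at the middle of its length on its underside; +x points to the nose, the bar's axis is 18 mm above the underside. It lies nose roughly to +y of the world, near the front right or front left of the bench.
- paddle: Bystander: flat dark wooden paddle, 185 mm long, 12 mm thick, lying in the place of the two (front left, front right) where the tapping bar is not. Origin on its underside at the neck, +x to the blade.
- form: Bystander: cork block 60 x 90 x 35 mm beyond the jig, origin at the centre of its underside.
- jar: Bystander: green glass jar 70 mm across, 75 mm high, origin at the centre of its underside.
- mug: Bystander: white mug 80 mm across, 90 mm high, between robot and jig, origin at the centre of its underside.
- can_white: Bystander: white spray can 66 mm across, 170 mm high, far left, origin at the centre of its underside.
- can_black: Bystander: black spray can 66 mm across, 170 mm high, far right, origin at the centre of its underside.
There are look-alikes about, which are no part of the job. What is meant by the carriage is not purple, and is the larger of those in its own colour. Of the things that look like the tube, the larger one is meant.

How it is judged:
By the outcome, as a careful person would: the job done as asked, in the order asked, and still so for the second after the job is handed in, with the robot touching nothing.
It also fails if it takes over 70 s, if anything falls off the work surface, if the arm or the gripper's body presses on something with over 40 N, if the wrist force passes 120 N, or if a joint passes its speed limit or range.

## Working session

There is one attempt and no reset: what is moved stays moved. The work goes in short steps, Python scripts to look and compute and a tool call to move; the robot and the scene stay as the last step left them, time stands still between calls to the robot, and variables do not carry over. Pictures are saved under pics/ and viewed, and the job is handed in when it is done.

Besides the shell and the picture viewer there is one more tool, called after ">>>" in YAML: its name, and indented under it one key for each argument. play_rows: Moves the arm, as the interface text tells. Its arguments: {"type":"object","properties":{"series":{"type":"array","items":{"type":"array","items":{"type":"number"}}},"force":{"type":"number"}},"required":["series"]}

```bash
ls; mkdir -p pics
python3 - <<'E'
from plant import *
import cv2
for n in ("side","top"):
    im=capture(n); cv2.imwrite(f"pics/{n}0.png",im[:,:,::-1])
    m=camera_model(n); print(n,m)
s=get_state(); print(s)
E
```

```text
pics
side {'mtx': array([[381.67468745,   0.        , 326.04911826],
       [  0.        , 381.67468745, 206.21529072],
       [  0.        ,   0.        ,   1.        ]]), 'k1': -0.08519786256152737, 'world_to_cam': array([[ 0.99795593, -0.06386923, -0.00216497, -0.56465714],
       [-0.03792247, -0.56459018, -0.82449974,  0.04283733],
       [ 0.05143784,  0.8228965 , -0.5658582 ,  1.20436548],
       [ 0.        ,  0.        ,  0.        ,  1.        ]])}
top {'mtx': array([[480.39092196,   0.        , 315.96579922],
       [  0.        , 480.39092196, 200.66411191],
       [  0.        ,   0.        ,   1.        ]]), 'k1': -0.019117150066779363, 'world_to_cam': array([[ 0.02824466, -0.99957623,  0.00704264, -0.09952463],
       [-0.98370744, -0.02904626, -0.17741473,  0.54184338],
       [ 0.17754411, -0.00191688, -0.98411098,  1.57679668],
       [ 0.        ,  0.        ,  0.        ,  1.        ]])}
{'t': 0.1, 'q': array([ 1.24900450e+00,  2.38712328e-01, -1.41646562e-02,  1.31921879e+00,
        2.78366134e-05,  1.57081179e+00]), 'dq': array([ 6.09064368e-04, -1.53765615e-04,  2.88104604e-03,  6.30054092e-06,
       -1.57604871e-03,  1.84766386e-04]), 'joint_torque': array([-7.94095013e-04, -5.39723074e+01,  3.46998382e+01,  1.34874514e-02,
       -2.77831680e-05, -8.64064788e-06]), 'eef_pos': array([0.16591182, 0.497694  , 0.23074842]), 'eef_rot': array([-1.17820859e-04,  1.60210217e-01,  9.87082704e-01, -6.39102071e-04]), 'wrist_force': array([-0.38292667, -0.76954147, -0.26754592]), 'ft_torque': array([-0.02426224,  0.03231296, -0.01682567]), 'grip_width': 0.085880323405345}
```

View pics/side0.png

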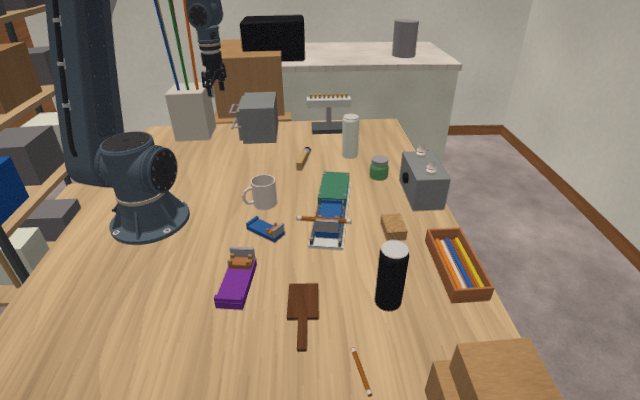

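View pics/top0.png

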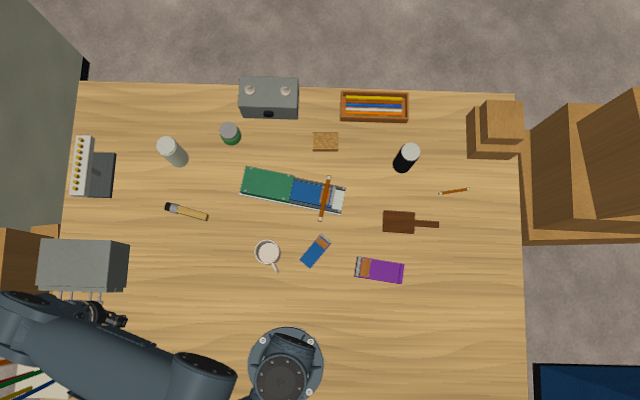

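Candidates, in top-picture pixels:
- **Carriage:** the blue one in the jig (318,193), a small blue one (315,251) and a purple one (379,270). The one in the jig fits: it is not purple and is the larger blue.
- **Tube:** the amber one across the jig (325,198) and a thin one (453,191). The larger one, in the cradle, fits.

I'll confirm both in a crop and measure at the same time.

```bash
cat > h.py <<'E'
import numpy as np, cv2
from plant import *
def proj(n,P):
    m=camera_model(n);T=m["world_to_cam"];P=np.atleast_2d(P)
    c=P@T[:3,:3].T+T[:3,3];s=c[:,:2]/c[:,2:];r2=(s**2).sum(1,keepdims=True)
    s=s*(1+m["k1"]*r2);K=m["mtx"];return s*[K[0,0],K[1,1]]+K[:2,2]
def unproj(n,uv,z):
    m=camera_model(n);K=m["mtx"];uv=np.atleast_2d(np.asarray(uv,float))
    d=(uv-K[:2,2])/[K[0,0],K[1,1]];s=d.copy()
    for _ in range(10): s=d/(1+m["k1"]*(s**2).sum(1,keepdims=True))
    R=m["world_to_cam"][:3,:3];t=m["world_to_cam"][:3,3];o=-R.T@t
    v=np.c_[s,np.ones(len(s))]@R;k=(z-o[2])/v[:,2:];return o+k*v
E
python3 - <<'E'
from h import *
a=capture("top")
cv2.imwrite("pics/t1.png",cv2.resize(a[150:290,150:450],None,fx=2.6,fy=2.6,interpolation=cv2.INTER_CUBIC)[:,:,::-1])
np.save("top.npy",a)
for t in ("tapper","carriage","jig","tube","mouth","strike","cradle"):
    for r in spot_in("top",t)[:4]: print(t,round(r["p"],2),np.round(r["xyz"],4),proj("top",r["xyz"]).round()[0])
for t in ("tapper","jig","tube"):
    for i,r in enumerate(regions_of("top",t)[:3]):
        m=r["mask"].astype(np.uint8); print(t,round(r["p"],2),m.sum(),cv2.minAreaRect(cv2.findNonZero(m)))
b=capture("side")
cv2.imwrite("pics/s1.png",cv2.resize(b[130:310,210:440],None,fx=3.3,fy=3.3,interpolation=cv2.INTER_CUBIC)[:,:,::-1])
for t in ("tapper","carriage","tube","mouth","strike","cradle"):
    for r in spot_in("side",t)[:4]: print(t,round(r["p"],2),np.round(r["xyz"],4),proj("side",r["xyz"]).round()[0])
E
```

```text
tapper 0.6 [0.5003 0.356  0.0339] [186. 210.]
carriage 0.86 [ 0.3128 -0.3017  0.0225] [379. 272.]
carriage 0.7 [ 0.3759 -0.0837  0.0184] [314. 251.]
jig 0.89 [0.5789 0.0553 0.0594] [275. 189.]
tube 0.72 [ 0.5503 -0.108   0.0625] [323. 198.]
tube 0.43 [ 0.597  -0.5598  0.0077] [452. 192.]
tube 0.31 [0.5795 0.0548 0.0581] [275. 189.]
mouth 0.76 [0.5827 0.0506 0.0552] [277. 188.]
mouth 0.74 [ 0.5695 -0.0594  0.0343] [309. 194.]
mouth 0.73 [0.6755 0.3923 0.1535] [170. 151.]
strike 0.96 [ 0.5686 -0.0639  0.0349] [310. 194.]
strike 0.8 [ 0.3715 -0.0833  0.0194] [314. 253.]
strike 0.74 [0.5826 0.0509 0.0543] [277. 188.]
strike 0.72 [ 0.321  -0.3013  0.0257] [379. 269.]
cradle 0.94 [ 0.3775 -0.0894  0.0117] [316. 251.]
cradle 0.7 [ 0.5727 -0.0618  0.0372] [310. 193.]
cradle 0.64 [ 0.318  -0.3042  0.0235] [380. 270.]
tapper 0.64 289 ((185.55001831054688, 211.85000610351562), (42.69074249267578, 8.854374885559082), 18.434947967529297)
jig 0.92 2063 ((292.5516357421875, 189.6767578125), (103.79561614990234, 31.462448120117188), 11.056412696838379)
jig 0.65 393 ((230.4000244140625, 132.800003051
[... 176 characters left out ...]
69885254)
tapper 0.46 [0.4982 0.3372 0.0324] [303. 157.]
carriage 0.92 [ 0.3758 -0.1031  0.0139] [264. 232.]
carriage 0.85 [ 0.3178 -0.3004  0.0266] [236. 277.]
carriage 0.81 [ 0.5693 -0.1399  0.0339] [330. 231.]
tube 0.73 [ 0.5355 -0.1127  0.063 ] [318. 218.]
tube 0.51 [ 0.5984 -0.5708  0.0096] [360. 371.]
mouth 0.84 [0.5884 0.0127 0.0535] [333. 197.]
strike 0.93 [ 0.3776 -0.1025  0.0153] [265. 231.]
strike 0.89 [ 0.5714 -0.1369  0.0361] [331. 230.]
strike 0.82 [ 0.3204 -0.3033  0.022 ] [237. 279.]
cradle 0.97 [ 0.3787 -0.1016  0.019 ] [265. 230.]
cradle 0.88 [ 0.5711 -0.1321  0.0375] [331. 229.]
cradle 0.8 [ 0.3218 -0.3016  0.0248] [237. 278.]
cradle 0.18 [0.5878 0.0097 0.0522] [333. 197.]
```

View pics/t1.png

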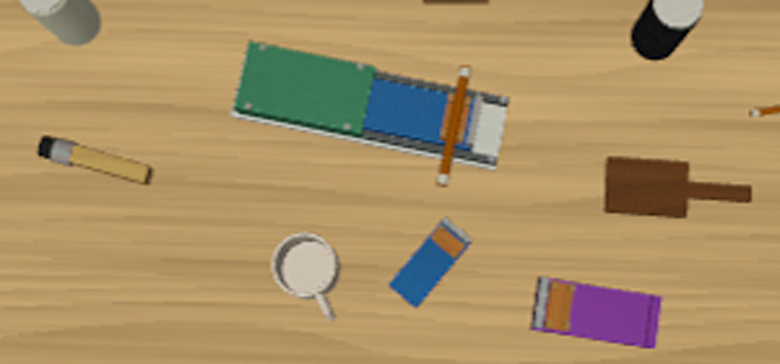

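View pics/s1.png

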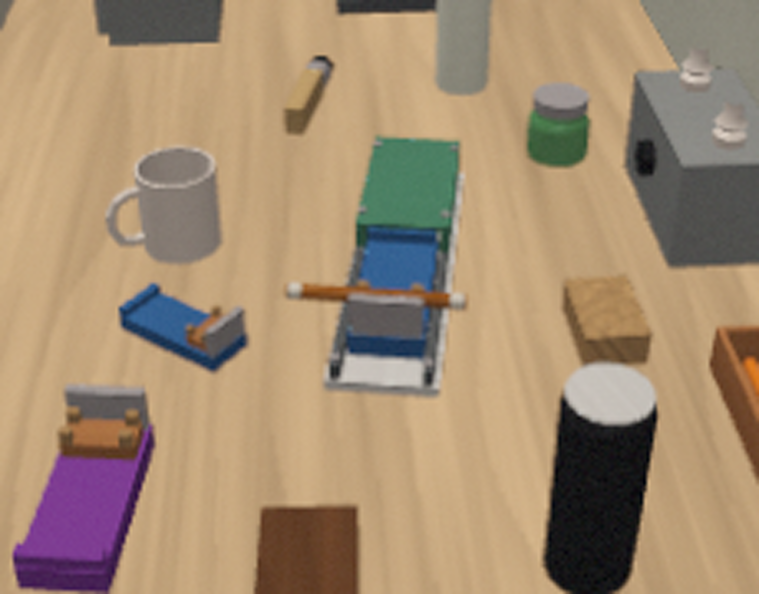

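Run:
```python
from h import *
from scipy.optimize import least_squares as LS
for n in("top","side"):
    T=camera_model(n)["world_to_cam"];print(n,"cam",(-T[:3,:3].T@T[:3,3]).round(3))
tp=lambda p:np.array(p)/2.6+150-.3
sd=lambda p:np.array(p)/3.3+[210,130]-.35
def W(p,L):
    c,s=np.cos(p[2]),np.sin(p[2]);L=np.array(L,float)
    return np.c_[p[0]+c*L[:,0]-s*L[:,1],p[1]+s*L[:,0]+c*L[:,1],L[:,2]]
def fit(obs,p0):
    f=lambda p:np.concatenate([(proj(n,W(p,[l]))[0]-uv) for n,l,uv in obs])
    r=LS(f,p0,loss="soft_l1");print(r.x.round(4),np.degrees(r.x[2]).round(2));print(r.fun.reshape(-1,2).round(1).tolist());return r.x
H=.058;B=.012
# local y = left of push. push=+y world => local +y = -x world (image down in top)
j=fit([("top",(.17,-.0455,H),tp((250,42))),("top",(0,-.0455,H),tp((374,66))),("top",(0,.0455,H),tp((358,136))),("top",(.17,.0455,H),tp((236,109))),
("top",(-.18,.05,B),tp((494,168))),("top",(-.18,-.05,B),tp((508,98))),
("side",(-.18,.05,B),sd((327,386))),("side",(-.18,-.05,B),sd((438,389))),("side",(.17,.0455,H),sd((378,139))),("side",(.17,-.0455,H),sd((460,144)))],[.57,-.03,1.4])
t=fit([("top",(.075,-.012,.03),tp((42,137))),("top",(.075,.012,.03),tp((38,155))),("top",(-.075,-.012,.036),tp((153,167))),("top",(-.075,.012,.036),tp((149,184))),
("side",(-.075,.012,.036),sd((288,110))),("side",(-.075,-.012,.036),sd((306,112))),("side",(-.075,-.012,.0),sd((302,132)))],[.5,.35,1.4])
np.savez("fit.npz",j=j,t=t)
# strike plate top edge corners
print("strike top top-cam", )
for n,p in(("side",sd((346,297))),("side",sd((424,303)))):
    w=unproj(n,p,.074)[0];c,s=np.cos(j[2]),np.sin(j[2]);d=w[:2]-j[:2];print(w.round(4),"local",(c*d[0]+s*d[1]).round(4),(-s*d[0]+c*d[1]).round(4))
for a,b in((467,68),(443,182)):
    w=unproj("top",tp((a,b)),.057)[0];d=w[:2]-j[:2];print("tube",w.round(4),(c*d[0]+s*d[1]).round(4),(-s*d[0]+c*d[1]).round(4))
for r in spot_in("top","mug")+spot_in("top","jar")+spot_in("top","paddle"): print(np.round(r["xyz"],3),r["p"])
# overlay
a=capture("top").copy()
P=[W(j,[(.17,-.0455,H),(0,-.0455,H),(0,.0455,H),(.17,.0455,H)]),W(j,[(-.18,.05,B),(-.18,-.05,B),(.18,-.05,B),(.18,.05,B)]),W(t,[(.075,-.012,.036),(-.075,-.012,.036),(-.075,.012,.036),(.075,.012,.036)])]
big=cv2.resize(a[150:290,150:450],None,fx=2.6,fy=2.6,interpolation=cv2.INTER_CUBIC)
for p in P: cv2.polylines(big,[np.int32((proj("top",p)-150+.3)*2.6)],True,(255,0,0),1)
cv2.imwrite("pics/o1.png",big[:,:,::-1])
```

```text
top cam [ 0.256 -0.081  1.649]
side cam [ 0.503 -1.003  0.716]
[ 5.8330e-01 -5.0000e-04  1.4001e+00] 80.22
[[-0.3, -0.2], [0.9, 0.2], [1.5, -0.8], [-0.9, -0.3], [0.7, 0.7], [0.7, -0.2], [-0.8, -1.9], [0.7, -0.4], [-0.9, -1.1], [0.0, -1.3]]
[0.4973 0.3557 1.3454] 77.09
[[0.9, 0.3], [0.3, 0.1], [-0.2, -0.6], [-0.7, -0.3], [-1.3, -0.5], [-0.5, -0.7], [1.0, 1.6]]
strike top top-cam
[ 0.5246 -0.1347  0.074 ] local -0.1422 0.035
[ 0.5905 -0.1477  0.074 ] local -0.1438 -0.0322
tube [ 0.63   -0.1268  0.057 ] -0.1165 -0.0675
tube [ 0.4788 -0.0994  0.057 ] -0.1152 0.0862
[0.365 0.074 0.004] 0.97
[0.764 0.221 0.08 ] 0.79
[ 0.485 -0.389  0.016] 0.94
```

View pics/o1.png

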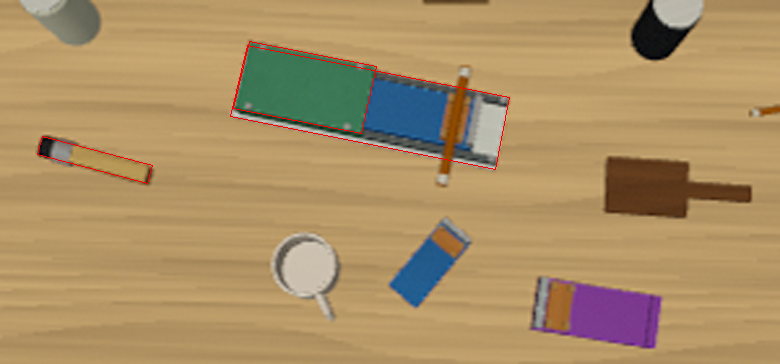

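The crops confirm both choices. The blue carriage with its strike plate is in the jig, front just in the mouth, and the long amber tube lies in its cradle. The bar is at (0.497, 0.356) with yaw 77°. The overlay fits the jig and the bar. Next I'll move above the bar.

>>> play_rows:
  series:
    - [85,-1,-0.1,0,0]
    - [85,-1,-0.1,0,0]
    - [85,-1,-0.1,0,0]
    - [85,-1,-0.1,0,0]
    - [85,-1,-0.1,0,0]
    - [85,-1,-0.1,0,0]
    - [85,-1,-0.1,0,0]
    - [85,-1,-0.1,0,0]
    - [85,-1,-0.1,0,0]
    - [85,-1,-0.1,0,0]
    - [85,-1,-0.1,0,0]
    - [85,-1,-0.1,0,0]
  force: 60

```text
t: 2.4
eef_pos: [0.4421, 0.3741, 0.2313]
eef_rot: [-0.0, 0.16, 0.987, -0.0]
wrist_force: [0.4, 0.6, 0.6]
grip_width: 0.0852
```

>>> play_rows:
  series:
    - [85,-1,-0.1,0,0]
    - [85,-1,-0.1,0,0]
    - [85,-0.4,-0.1,0,0]
    - [85,0,0,0,1]
    - [85,0,0,0,1]
    - [85,0,0,0,1]
    - [85,0,0,0,1]
    - [85,0,0,0,1]
    - [85,0,0,0,1]
    - [85,0,0,0,1]
    - [85,0,0,0,1]
    - [85,0,0,0,1]

```text
t: 3.6
eef_pos: [0.4952, 0.3488, 0.2313]
eef_rot: [-0.0, 0.527, 0.85, -0.0]
wrist_force: [-0.9, 0.7, -0.2]
grip_width: 0.085
```

>>> play_rows:
  series:
    - [85,0,0,0,1]
    - [85,0,0,0,1]
    - [85,0,0,0,1]
    - [85,0,0,0,1]
    - [85,0,0,0,1]
    - [85,0,0,0,1]
    - [85,0,0,0,1]
    - [85,0,0,0,0.9]
    - [85,0,0,0,0]
    - [85,0,0,0,0]

```text
t: 4.6
eef_pos: [0.4954, 0.3487, 0.2313]
eef_rot: [-0.0, 0.781, 0.624, -0.0]
wrist_force: [1.1, -1.3, -0.4]
grip_width: 0.0849
```

>>> play_rows:
  series:
    - [85,0,0,1,0]
    - [85,0,0,1,0]
    - [85,0,0,1,0]
    - [85,0,0,1,0]
    - [85,0,0,1,0]
    - [85,0,0,1,0]
    - [85,0,0,0,0]

```text
t: 5.3
eef_pos: [0.4937, 0.3473, 0.0782]
eef_rot: [-0.0, 0.782, 0.624, -0.003]
wrist_force: [-0.5, -0.6, 0.9]
grip_width: 0.0851
```

Run:
```python
from h import *
b=capture("side");cv2.imwrite("pics/s2.png",cv2.resize(b[80:200,230:390],None,fx=5,fy=5,interpolation=cv2.INTER_CUBIC)[:,:,::-1])
```

```text
(no output)
```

View pics/s2.png

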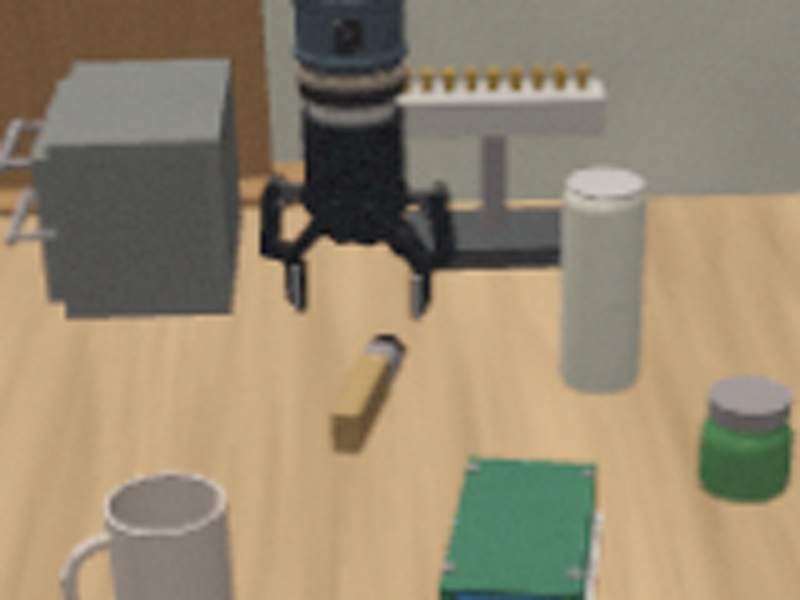

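The open fingers straddle the bar: fingertips are at crop (297,300) and (420,310), the bar between them at about (368,390). I'll descend and grip.

>>> play_rows:
  series:
    - [85,0,0,1,0]
    - [85,0,0,1,0]
    - [85,0,0,0.9,0]
    - [85,0,0,0,0]
    - [15,0,0,0,0]
    - [15,0,0,0,0]
    - [15,0,0,0,0]
    - [15,0,0,0,0]
    - [15,0,0,0,0]
    - [15,0,0,0,0]
    - [15,0,0,0,0]
    - [15,0,0,0,0]
  force: 60

```text
t: 6.55
eef_pos: [0.4963, 0.349, 0.01]
eef_rot: [0.0, 0.782, 0.623, 0.001]
wrist_force: [-0.4, 0.4, 5.8]
grip_width: 0.0226
```

>>> play_rows:
  series:
    - [15,0,0,-0.4,0]
    - [15,0,0,-1,0]
    - [15,0,0,-1,0]
    - [15,0,0,-1,0]
    - [15,0,0,-1,0]
    - [15,0,0,-1,0]
    - [15,0,0,-0.6,0]
    - [15,0,0,0,0]
    - [15,0,0,0,0]

```text
t: 7.45
eef_pos: [0.4955, 0.3485, 0.1586]
eef_rot: [0.0, 0.782, 0.623, -0.0]
wrist_force: [-0.0, -0.4, -1.4]
grip_width: 0.0228
```

Run:
```python
from h import *
b=capture("side");cv2.imwrite("pics/s3.png",cv2.resize(b[50:200,230:390],None,fx=4,fy=4,interpolation=cv2.INTER_CUBIC)[:,:,::-1])
s=get_state();print(s["eef_pos"],s["wrist_force"],s["ft_torque"],s["grip_width"],s["q"])
```

```text
[0.49521022 0.34822322 0.15797791] [-0.3574368   0.09807224 -2.79023927] [-0.00788763  0.01231548 -0.03704513] 0.022998651108588147 [ 6.12907819e-01  4.07198483e-01  4.47055024e-02  1.20970416e+00
 -9.67945539e-05  2.40948651e+00]
```

View pics/s3.png

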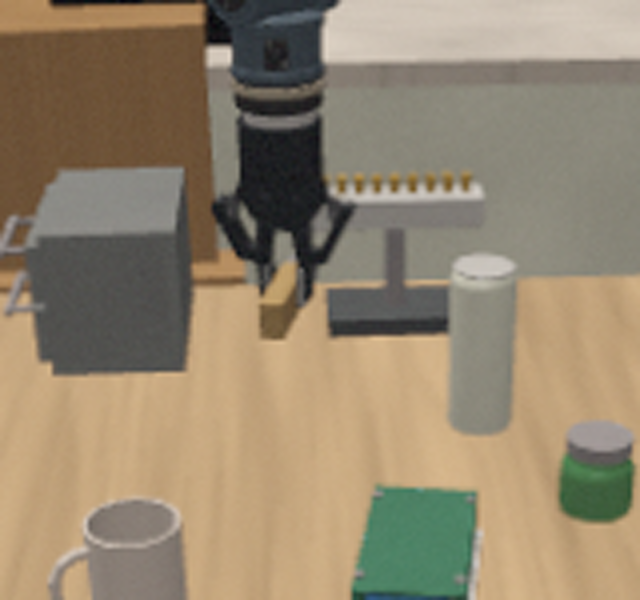

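Bar gripped, level and about 1.8 N in weight. Now I'll carry it over the jig to behind the carriage.

>>> play_rows:
  series:
    - [15,0,0,0,-0.6]
    - [15,-0.5,0.12,0,0]
    - [15,-1,0.25,0,0]
    - [15,-1,0.25,0,0]
    - [15,-1,0.25,0,0]
    - [15,-1,0.25,0,0]
    - [15,-1,0.25,0,0]
    - [15,-1,0.25,0,0]
    - [15,-1,0.25,0,0]
    - [15,-1,0.25,0,0]
    - [15,-1,0.25,0,0]
    - [15,-1,0.25,0,0]

```text
t: 8.7
eef_pos: [0.514, 0.0768, 0.158]
eef_rot: [-0.0, 0.766, 0.643, -0.001]
wrist_force: [0.6, 0.5, -1.9]
grip_width: 0.0232
```

>>> play_rows:
  series:
    - [15,-1,0.25,0,0]
    - [15,-1,0.25,0,0]
    - [15,-1,0.25,0,0]
    - [15,-1,0.25,0,0]
    - [15,-1,0.25,0,0]
    - [15,-1,0.25,0,0]
    - [15,-1,0.25,0,0]
    - [15,-1,0.25,0,0]
    - [15,-1,0.25,0,0]
    - [15,-1,0.25,0,0]
    - [15,-1,0.25,0,0]
    - [15,-1,0.25,0,0]

```text
t: 9.9
eef_pos: [0.5357, -0.2311, 0.1579]
eef_rot: [-0.001, 0.766, 0.642, -0.001]
wrist_force: [-0.4, 0.2, -1.6]
grip_width: 0.0229
```

>>> play_rows:
  series:
    - [15,-0.9,0.2,0,0]
    - [15,0,0,0,0]
    - [15,0,0,0,0]
    - [15,0,0,0,0]

```text
t: 10.3
eef_pos: [0.5373, -0.2523, 0.1584]
eef_rot: [-0.001, 0.766, 0.643, -0.0]
wrist_force: [0.3, -0.3, -2.1]
grip_width: 0.0235
```

Run:
```python
from h import *
b=capture("side");cv2.imwrite("pics/s4.png",cv2.resize(b[130:310,210:440],None,fx=3.3,fy=3.3,interpolation=cv2.INTER_CUBIC)[:,:,::-1])
s=get_state();print(s["eef_pos"],s["eef_rot"],s["wrist_force"],s["ft_torque"],s["grip_width"],s["q"])
j=np.load("fit.npz")["j"];c,sn=np.cos(j[2]),np.sin(j[2]);d=s["eef_pos"][:2]-j[:2];print("local",c*d[0]+sn*d[1],-sn*d[0]+c*d[1], 2*np.degrees(np.arctan2(s["eef_rot"][2],s["eef_rot"][1])))
```

```text
[ 0.53755012 -0.25209298  0.15857641] [-3.86844567e-04  7.65668481e-01  6.43235258e-01 -1.76033272e-04] [-0.52885121 -0.41703565 -1.81631903] [-0.06700283 -0.00356034 -0.03677217] 0.023070579324699875 [-4.38516882e-01  3.86956150e-01  1.42125610e-02  1.19890275e+00
  5.54072727e-06  1.30564320e+00]
local -0.25568950821985914 0.00230725118794628 80.06698820817256
```

View pics/s4.png

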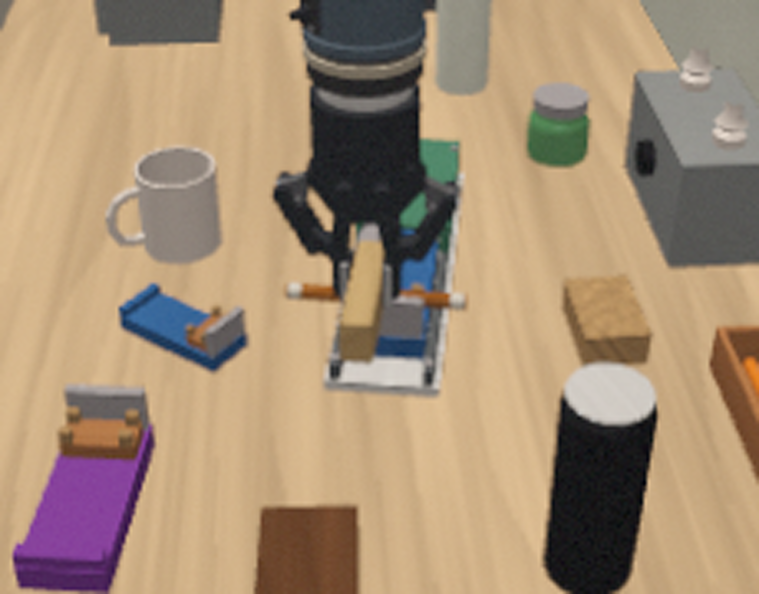

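>>> play_rows:
  series:
    - [15,0,0.1,1,0]
    - [15,0,0,1,0]
    - [15,0,0,1,0]
    - [15,0,0,1,0]
    - [15,0,0,0.4,0]
    - [15,0,0,0,0]
    - [15,0,0,0,0]

```text
t: 11.05
eef_pos: [0.541, -0.2531, 0.0498]
eef_rot: [0.0, 0.766, 0.643, 0.0]
wrist_force: [-0.4, 0.2, -2.2]
grip_width: 0.0233
```

```bash
cat > st.py <<'E'
from h import *
s=get_state()
j=np.load("fit.npz")["j"];c,sn=np.cos(j[2]),np.sin(j[2]);d=s["eef_pos"][:2]-j[:2];f=s["wrist_force"]
print("t",s["t"],"local",(c*d[0]+sn*d[1]).round(4),(-sn*d[0]+c*d[1]).round(4),"z",s["eef_pos"][2].round(4),"F",(c*f[0]+sn*f[1]).round(2),f.round(1),"tq",s["ft_torque"].round(3))
E
python3 - <<'E'
from st import *
b=capture("side");cv2.imwrite("pics/s5.png",cv2.resize(b[170:280,260:400],None,fx=5.4,fy=5.4,interpolation=cv2.INTER_CUBIC)[:,:,::-1])
E
```

```text
t 11.05 local -0.2561 -0.0013 z 0.0498 F 0.12 [-0.4  0.2 -2.2] tq [-0.005  0.058 -0.035]
```

View pics/s5.png

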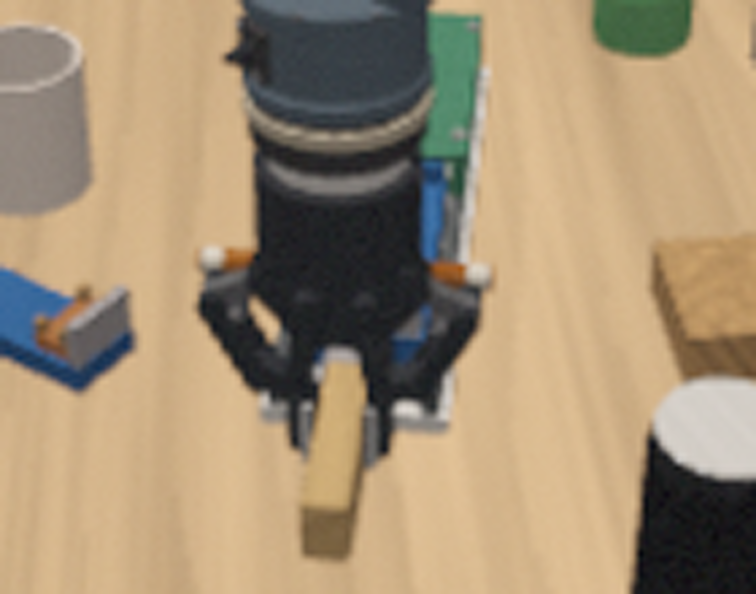

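The bar is lined up behind the strike plate: handle end at (330,530), fingers clear of the plate's rear edge. Approaching now.

>>> play_rows:
  series:
    - [15,0.2,0,0,0]
    - [15,0.2,0,0,0]
    - [15,0.2,0,0,0]
    - [15,0.2,0,0,0]
    - [15,0,0,0,0]

```text
t: 11.6
eef_pos: [0.5441, -0.2327, 0.049]
eef_rot: [0.0, 0.765, 0.644, 0.0]
wrist_force: [0.0, 0.0, -2.2]
grip_width: 0.0228
```

>>> play_rows:
  series:
    - [15,0.08,0,0,0]
    - [15,0.08,0,0,0]
    - [15,0.08,0,0,0]

```text
t: 11.9
eef_pos: [0.5449, -0.2277, 0.0488]
eef_rot: [0.0, 0.766, 0.643, -0.0]
wrist_force: [-1.5, -4.1, -1.6]
grip_width: 0.023
```

>>> play_rows:
  series:
    - [15,0.08,0,0,0]
    - [15,0.08,0,0,0]
    - [15,0.08,0,0,0]

```text
t: 12.2
eef_pos: [0.546, -0.2218, 0.0488]
eef_rot: [0.0, 0.766, 0.643, -0.0]
wrist_force: [-0.5, -3.8, -2.4]
grip_width: 0.0233
```

Contact came where predicted, and sliding takes about 4 N. The stop is at least 35 mm away, so I can go a little quicker for 20 mm.

>>> play_rows:
  series:
    - [15,0.08,0,0,0]
    - [15,0.08,0,0,0]
    - [15,0.08,0,0,0]
    - [15,0.08,0,0,0]
    - [15,0.08,0,0,0]

```text
t: 12.7
eef_pos: [0.5478, -0.2117, 0.0488]
eef_rot: [0.0, 0.766, 0.643, -0.0]
wrist_force: [-0.4, -3.7, -1.7]
grip_width: 0.0231
```

>>> play_rows:
  series:
    - [15,0.08,0,0,0]
    - [15,0.08,0,0,0]
    - [15,0.08,0,0,0]
    - [15,0.08,0,0,0]
    - [15,0.08,0,0,0]

```text
t: 13.2
eef_pos: [0.5495, -0.2019, 0.0488]
eef_rot: [0.0, 0.766, 0.643, -0.0]
wrist_force: [-1.7, -3.2, -1.9]
grip_width: 0.0233
```

Run:
```python
from st import *
b=capture("side");cv2.imwrite("pics/s6.png",cv2.resize(b[170:280,260:400],None,fx=5.4,fy=5.4,interpolation=cv2.INTER_CUBIC)[:,:,::-1])
```

```text
t 13.2 local -0.2041 -0.0009 z 0.0488 F -3.4 [-1.7 -3.2 -1.9] tq [-0.676  0.07  -0.038]
```

View pics/s6.png

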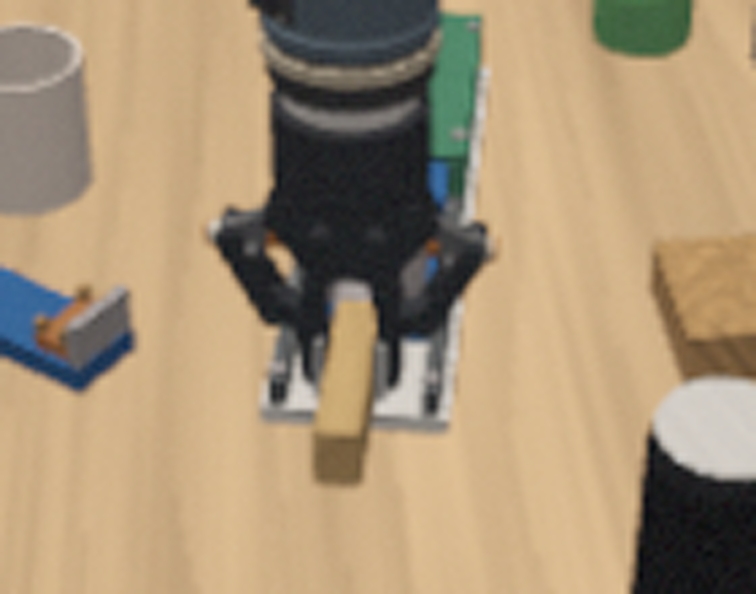

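>>> play_rows:
  series:
    - [15,0.08,0,0,0]
    - [15,0.08,0,0,0]
    - [15,0.08,0,0,0]
    - [15,0.08,0,0,0]
    - [15,0.04,0,0,0]

```text
t: 13.75
eef_pos: [0.5511, -0.1929, 0.0488]
eef_rot: [0.0, 0.766, 0.643, -0.0]
wrist_force: [-1.0, -3.5, -2.4]
grip_width: 0.0234
```

>>> play_rows:
  series:
    - [15,0.04,0,0,0]
    - [15,0.04,0,0,0]
    - [15,0.04,0,0,0]

```text
t: 14.05
eef_pos: [0.5515, -0.1901, 0.0488]
eef_rot: [0.0, 0.766, 0.643, -0.0]
wrist_force: [-0.3, -2.8, -1.3]
grip_width: 0.0231
```

>>> play_rows:
  series:
    - [15,0.04,0,0,0]
    - [15,0.04,0,0,0]

```text
t: 14.25
eef_pos: [0.5519, -0.1881, 0.0488]
eef_rot: [0.0, 0.766, 0.643, -0.0]
wrist_force: [0.2, -3.6, -1.9]
grip_width: 0.0229
```

>>> play_rows:
  series:
    - [15,0,0,0,0]
    - [15,0,0,0,0]
    - [15,0,0,0,0]

```text
t: 14.55
eef_pos: [0.5519, -0.188, 0.0488]
eef_rot: [-0.0, 0.766, 0.643, 0.0]
wrist_force: [0.5, -1.0, -2.1]
grip_width: 0.0228
```

```bash
python3 st.py;python3 st.py
```

```text
t 14.55 local -0.1901 -0.001 z 0.0488 F -0.87 [ 0.5 -1.  -2.1] tq [-0.343  0.074 -0.018]
t 14.55 local -0.1901 -0.001 z 0.0488 F -0.87 [ 0.5 -1.  -2.1] tq [-0.343  0.074 -0.018]
```

>>> play_rows:
  series:
    - [15,0.02,0,0,0]
    - [15,0.03,0,0,0]

```text
t: 14.75
eef_pos: [0.5521, -0.1871, 0.0488]
eef_rot: [0.0, 0.766, 0.643, -0.0]
wrist_force: [-0.6, -3.2, -1.8]
grip_width: 0.0229
```

```bash
python3 st.py
```

```text
t 14.75 local -0.1892 -0.001 z 0.0488 F -3.26 [-0.6 -3.2 -1.8] tq [-0.656  0.124 -0.027]
```

>>> play_rows:
  series:
    - [15,0.03,0,0,0]
    - [15,0.03,0,0,0]

```text
t: 14.95
eef_pos: [0.5524, -0.1855, 0.0488]
eef_rot: [0.0, 0.766, 0.643, -0.0]
wrist_force: [-0.3, -3.4, -2.5]
grip_width: 0.0228
```

>>> play_rows:
  series:
    - [15,0.03,0,0,0]
    - [15,0.03,0,0,0]

```text
t: 15.15
eef_pos: [0.5526, -0.184, 0.0488]
eef_rot: [0.0, 0.766, 0.643, -0.0]
wrist_force: [-1.3, -3.3, -2.4]
grip_width: 0.0228
```

>>> play_rows:
  series:
    - [15,0.03,0,0,0]
    - [15,0.03,0,0,0]

```text
t: 15.35
eef_pos: [0.5529, -0.1825, 0.0488]
eef_rot: [0.0, 0.766, 0.643, -0.0]
wrist_force: [-0.2, -3.0, -1.1]
grip_width: 0.023
```

>>> play_rows:
  series:
    - [15,0.03,0,0,0]
    - [15,0.03,0,0,0]

```text
t: 15.55
eef_pos: [0.5531, -0.181, 0.0488]
eef_rot: [-0.0, 0.766, 0.643, -0.0]
wrist_force: [-0.3, -3.4, -2.7]
grip_width: 0.023
```

>>> play_rows:
  series:
    - [15,0.03,0,0,0]
    - [15,0.03,0,0,0]

```text
t: 15.75
eef_pos: [0.5534, -0.1795, 0.0489]
eef_rot: [0.0, 0.766, 0.643, -0.0]
wrist_force: [-1.0, -3.9, -2.1]
grip_width: 0.0231
```

>>> play_rows:
  series:
    - [15,0.03,0,0,0]
    - [15,0.03,0,0,0]

```text
t: 15.95
eef_pos: [0.5537, -0.178, 0.0488]
eef_rot: [0.0, 0.766, 0.643, -0.0]
wrist_force: [-0.8, -3.2, -2.4]
grip_width: 0.023
```

>>> play_rows:
  series:
    - [15,0.03,0,0,0]
    - [15,0.03,0,0,0]

```text
t: 16.15
eef_pos: [0.5539, -0.1766, 0.0489]
eef_rot: [0.0, 0.766, 0.643, -0.0]
wrist_force: [-0.8, -2.7, -1.6]
grip_width: 0.0228
```

>>> play_rows:
  series:
    - [15,0.03,0,0,0]
    - [15,0.03,0,0,0]

```text
t: 16.35
eef_pos: [0.5542, -0.1751, 0.0488]
eef_rot: [0.0, 0.766, 0.643, -0.0]
wrist_force: [-0.8, -3.2, -2.0]
grip_width: 0.0234
```

>>> play_rows:
  series:
    - [15,0.03,0,0,0]
    - [15,0.03,0,0,0]

```text
t: 16.55
eef_pos: [0.5544, -0.1736, 0.0488]
eef_rot: [0.0, 0.766, 0.643, -0.0]
wrist_force: [-1.2, -3.5, -2.3]
grip_width: 0.0232
```

>>> play_rows:
  series:
    - [15,0.03,0,0,0]
    - [15,0.03,0,0,0]

```text
t: 16.75
eef_pos: [0.5547, -0.1722, 0.0488]
eef_rot: [0.0, 0.766, 0.643, -0.0]
wrist_force: [-0.7, -5.1, -2.9]
grip_width: 0.0233
```

```bash
python3 st.py
```

```text
t 16.75 local -0.174 -0.001 z 0.0488 F -5.18 [-0.7 -5.1 -2.9] tq [-1.162  0.19  -0.015]
```

The torque jumped from −0.66 to −1.16, so this is probably first contact with the stop. I'll take a tiny step to confirm.

>>> play_rows:
  series:
    - [15,0.02,0,0,0]

```text
t: 16.85
eef_pos: [0.5548, -0.1721, 0.0489]
eef_rot: [0.0, 0.766, 0.643, -0.0]
wrist_force: [-1.7, -7.1, -1.6]
grip_width: 0.0231
```

```bash
python3 st.py
```

```text
t 16.85 local -0.1739 -0.0011 z 0.0489 F -7.26 [-1.7 -7.1 -1.6] tq [-1.469  0.258  0.007]
```

>>> play_rows:
  series:
    - [15,0,0,0,0]
    - [15,0,0,0,0]

```text
t: 17.05
eef_pos: [0.5547, -0.1721, 0.0489]
eef_rot: [0.0, 0.766, 0.643, -0.0]
wrist_force: [-1.2, -5.4, -1.3]
grip_width: 0.0228
```

```bash
python3 st.py
```

```text
t 17.05 local -0.174 -0.0011 z 0.0489 F -5.49 [-1.2 -5.4 -1.3] tq [-1.127  0.232  0.093]
```

>>> play_rows:
  series:
    - [15,0.02,0,0,0]

```text
t: 17.15
eef_pos: [0.5548, -0.1721, 0.0489]
eef_rot: [0.001, 0.766, 0.643, -0.001]
wrist_force: [-1.2, -9.6, -1.8]
grip_width: 0.0233
```

```bash
python3 st.py
```

```text
t 17.15 local -0.1739 -0.0011 z 0.0489 F -9.67 [-1.2 -9.6 -1.8] tq [-1.887  0.278 -0.025]
```

The stop is confirmed: force rose to 9.7 N, under the slip limit, with no motion. Backing off to look.

>>> play_rows:
  series:
    - [15,-0.1,0,0,0]
    - [15,-0.3,0,0,0]
    - [15,-1,0,0,0]
    - [15,-1,0,0,0]
    - [15,-1,0,0,0]
    - [15,-0.6,0,-0.5,0]
    - [15,0,0,-1,0]
    - [15,0,0,-1,0]
    - [15,0,0,-1,0]
    - [15,0,0,-1,0]
    - [15,0,0,0,0]
    - [15,0,0,0,0]

```text
t: 18.35
eef_pos: [0.5377, -0.2697, 0.1613]
eef_rot: [0.0, 0.766, 0.643, 0.0]
wrist_force: [0.6, 0.6, -2.2]
grip_width: 0.0231
```

Run:
```python
from st import *
for n in("top","side"):
    b=capture(n);c0=(150,290,230,370) if n=="top" else (130,290,250,410)
    cv2.imwrite(f"pics/{n}7.png",cv2.resize(b[c0[0]:c0[1],c0[2]:c0[3]],None,fx=3.7,fy=3.7,interpolation=cv2.INTER_CUBIC)[:,:,::-1])
    cv2.imwrite(f"pics/{n}7f.png",b[:,:,::-1])
    for r in spot_in(n,"tube")[:2]: print(n,r)
```

```text
t 18.35 local -0.2731 -0.0009 z 0.1613 F 0.73 [ 0.6  0.6 -2.2] tq [-0.004  0.029 -0.023]
top {'xyz': [0.5592, -0.053, 0.0646], 'p': 0.56}
top {'xyz': [0.5993, -0.561, 0.0068], 'p': 0.39}
side {'xyz': [0.5994, -0.5717, 0.0075], 'p': 0.63}
side {'xyz': [0.6168, -0.0712, 0.0602], 'p': 0.57}
```

View pics/side7.png

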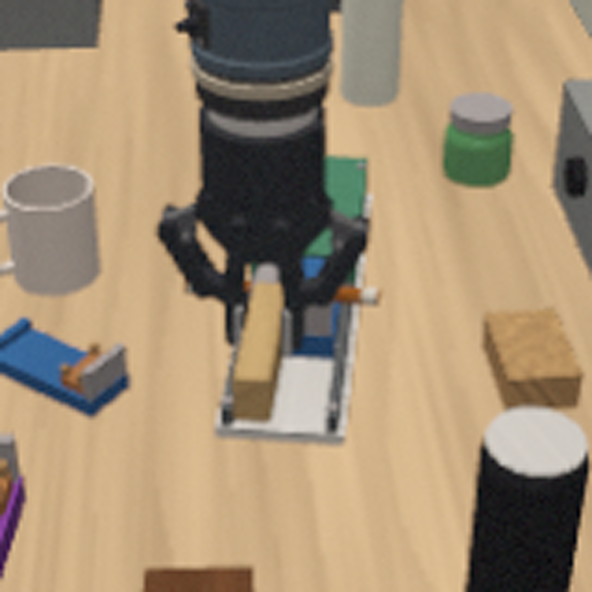

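View pics/top7f.png

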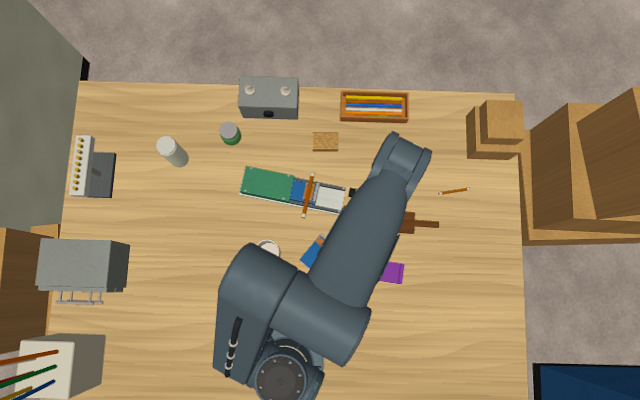

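The carriage is under the hood with the tube lying in its cradle (top picture, 308,195). I'll take the bar back to its old free spot.

>>> play_rows:
  series:
    - [15,0.5,-0.12,0,0]
    - [15,1,-0.25,0,0]
    - [15,1,-0.25,0,0]
    - [15,1,-0.25,0,0]
    - [15,1,-0.25,0,0]
    - [15,1,-0.25,0,0]
    - [15,1,-0.25,0,0]
    - [15,1,-0.25,0,0]
    - [15,1,-0.25,0,0]
    - [15,1,-0.25,0,0]
    - [15,1,-0.25,0,0]
    - [15,1,-0.25,0,0]

```text
t: 19.75
eef_pos: [0.5156, 0.0276, 0.1609]
eef_rot: [-0.0, 0.766, 0.643, -0.0]
wrist_force: [0.5, 0.8, -1.4]
grip_width: 0.0231
```

>>> play_rows:
  series:
    - [15,1,-0.25,0,0]
    - [15,1,-0.25,0,0]
    - [15,1,-0.25,0,0]
    - [15,1,-0.25,0,0]
    - [15,1,-0.25,0,0]
    - [15,1,-0.25,0,0]
    - [15,1,-0.25,0,0]
    - [15,1,-0.25,0,0]
    - [15,1,-0.25,0,0]
    - [15,1,-0.25,0,0]
    - [15,1,-0.25,0,0]
    - [15,1,-0.2,0,0]

```text
t: 20.95
eef_pos: [0.4943, 0.3355, 0.1608]
eef_rot: [-0.0, 0.766, 0.643, -0.001]
wrist_force: [-0.1, -0.2, -1.0]
grip_width: 0.0228
```

>>> play_rows:
  series:
    - [15,0.5,-0.1,0,0]
    - [15,0,0,0,0]
    - [15,0,0,0,0]
    - [15,0,0,0,0]

```text
t: 21.35
eef_pos: [0.4952, 0.3459, 0.1612]
eef_rot: [0.0, 0.766, 0.643, -0.0]
wrist_force: [-0.3, -0.8, -1.9]
grip_width: 0.0227
```

>>> play_rows:
  series:
    - [15,0,0,1,0]
    - [15,0,0,1,0]
    - [15,0,0,1,0]
    - [15,0,0,1,0]
    - [15,0,0,1,0]
    - [15,0,0,0.5,0]
    - [15,0,0,0.2,0]
    - [15,0,0,0,0]
    - [15,0,0,0,0]

```text
t: 22.25
eef_pos: [0.496, 0.3471, 0.0199]
eef_rot: [0.0, 0.766, 0.643, 0.001]
wrist_force: [0.2, 0.2, -1.3]
grip_width: 0.0233
```

>>> play_rows:
  series:
    - [15,0,0,0.15,0]
    - [15,0,0,0.1,0]
    - [15,0,0,0.04,0]
    - [15,0,0,0,0]

```text
t: 22.65
eef_pos: [0.4953, 0.3468, 0.0115]
eef_rot: [0.0, 0.766, 0.643, -0.0]
wrist_force: [-0.0, -0.0, -1.2]
grip_width: 0.0232
```

```bash
python3 st.py
```

```text
t 22.65 local 0.3273 0.1457 z 0.0115 F -0.01 [-0.  -0.  -1.2] tq [ 0.005  0.047 -0.01 ]
```

>>> play_rows:
  series:
    - [15,0,0,0.03,0]
    - [15,0,0,0.03,0]
    - [15,0,0,0,0]

```text
t: 22.95
eef_pos: [0.4954, 0.3469, 0.01]
eef_rot: [0.0, 0.766, 0.643, 0.0]
wrist_force: [0.2, -0.2, -2.0]
grip_width: 0.0227
```

>>> play_rows:
  series:
    - [15,0,0,0.02,0]
    - [15,0,0,0.02,0]
    - [15,0,0,0,0]

```text
t: 23.25
eef_pos: [0.4954, 0.3469, 0.01]
eef_rot: [0.0, 0.766, 0.643, 0.0]
wrist_force: [-3.0, -2.5, 7.7]
grip_width: 0.0228
```

Run:
```python
from st import *
```

```text
t 23.25 local 0.3274 0.1456 z 0.01 F -2.98 [-3.  -2.5  7.7] tq [-0.346  0.481  0.063]
```

The bar is seated on the bench (+7.7 N up). Releasing and rising.

>>> play_rows:
  series:
    - [85,0,0,0,0]
    - [85,0,0,0,0]
    - [85,0,0,0,0]
    - [85,0,0,0,0]
    - [85,0,0,0,0]
    - [85,0,0,0,0]
    - [85,0,0,0,0]
    - [85,0,0,-0.2,0]
    - [85,0,0,-0.6,0]
    - [85,0,0,-1,0]
    - [85,0,0,-1,0]

```text
t: 24.35
eef_pos: [0.4951, 0.3467, 0.0799]
eef_rot: [-0.0, 0.766, 0.643, -0.0]
wrist_force: [1.5, -0.7, 0.1]
grip_width: 0.085
```

>>> play_rows:
  series:
    - [85,0,0,-1,0]
    - [85,0,0,-1,0]
    - [85,0,0,-1,0]
    - [85,0,0,-1,0]
    - [85,0,0,-1,0]
    - [85,-1,-1,0,0]
    - [85,-1,-1,0,0]
    - [85,-1,-1,0,0]
    - [85,-1,-1,0,0]
    - [85,0,0,0,0]
    - [85,0,0,0,0]

```text
t: 25.45
eef_pos: [0.3797, 0.2656, 0.205]
eef_rot: [0.0, 0.766, 0.643, 0.001]
wrist_force: [0.6, 0.2, 0.7]
grip_width: 0.0851
```

Run:
```python
from st import *
for n in("top","side"):
    b=capture(n); cv2.imwrite(f"pics/{n}9f.png",b[:,:,::-1])
    c0=(130,290,140,370) if n=="top" else (120,280,230,460)
    cv2.imwrite(f"pics/{n}9.png",cv2.resize(b[c0[0]:c0[1],c0[2]:c0[3]],None,fx=3.4,fy=3.4,interpolation=cv2.INTER_CUBIC)[:,:,::-1])
```

```text
t 25.45 local 0.2277 0.2458 z 0.205 F 0.31 [0.6 0.2 0.7] tq [-0.072  0.011  0.007]
```

View pics/side9.png

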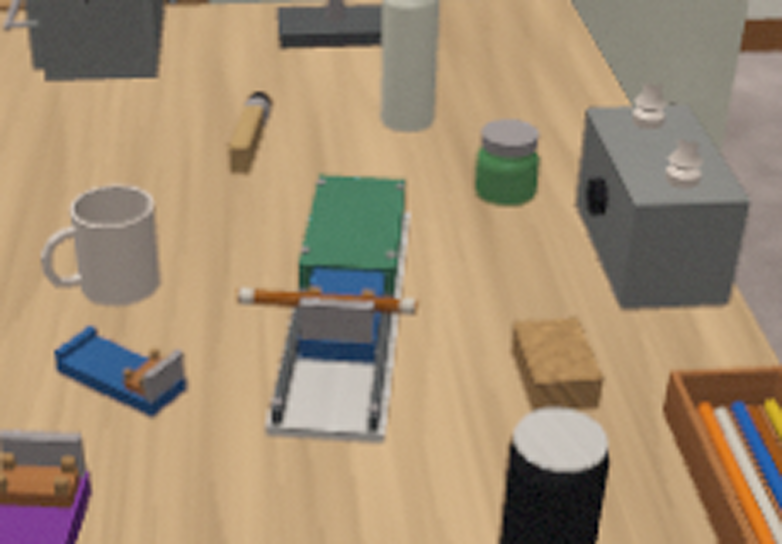

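View pics/top9.png

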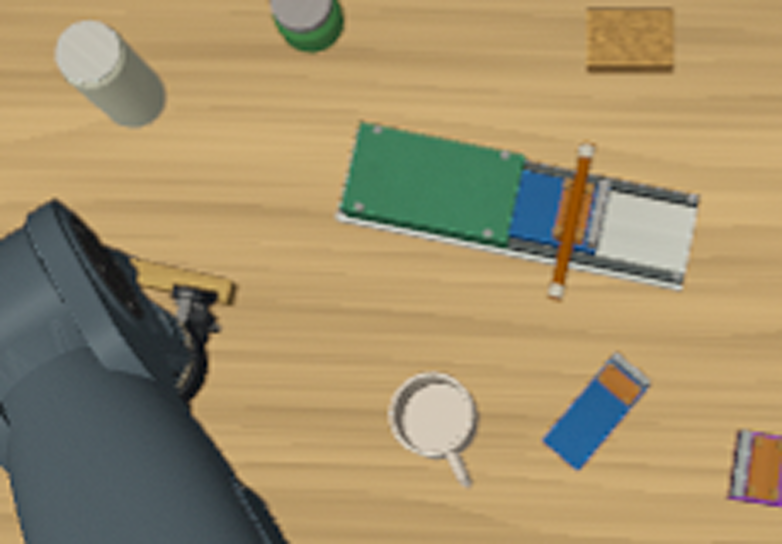

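The side crop shows the bar flat on the bench at (248,130). The carriage sits under the hood with the tube level in its cradle at (325,300), and everything else is undisturbed. Handing in.

```bash
python3 -c "
from plant import *
print(finish_job())"
```

```text
the job is handed in; nothing more can be done
None
```

I gripped the tapping bar by its handle and nudged the blue carriage about 57 mm into the hood. It met the stop with its front about 68 mm past the mouth. I then laid the bar flat back in its old spot, let go, and handed the job in at about 25.6 s; no verdict was reported.

- **Stop contact:** sliding took about 3.5 N. At the stop, the force rose to 9.7 N over about 1 mm of commanded push, while the last two small steps moved the tool only about 0.1 mm. That is about 6 N above sliding, well under the roughly 14 N the clamp holds. The stop is hidden, so I judge that it stayed put from these readings, not from a picture.
- **Final pictures:** the tube lies in its cradle, the bar is flat on the bench, and nothing else appears to have moved. The gripper is open and clear. I checked the tube and the other things by eye, not by re-measuring their poses.
- **Disagreement:** the last two tube readings differed along the tube (side camera x = 0.617, top camera x = 0.559), because the gripper hid most of it from the side. The later unobstructed pictures show it centred.

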